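# Park, collar and stopper the finishing-oil flask

## Robot

A 6-joint arm with a two-finger parallel gripper is mounted at the origin on the work surface. World frame = base frame: x ahead of the robot, y to its left, z up, the work surface at z = 0. Lengths are in m, angles in rad, forces in N, time in s.
With the tool pointing down it reaches from about 0.275 to 1 m from the base axis. Payload 8.4 kg.
Tool frame: the origin (TCP) lies midway between the tips of the shut fingers; the grasp point (between the pads) lies 19 mm behind it; z points along the fingers, y is the line along which they close (so a half turn about z gives the same grasp; the last joint's range is limited). The gripper opens to 85 mm and grips with 20 to 120 N. Pads are 22 mm wide; open, the fingers measure 114 mm over their backs; the gripper's body (76 mm by 85 mm) begins 54 mm behind the grasp point. The pads swing forward as they close: fully open they stand 13 mm farther back than shut.
Start: joints at [-1.293, 0.353, 1.633, -0, 1.155, -0.002], TCP at [0.173, -0.601, 0.231] pointing down, gripper open.
Joint ranges: [-2.63, 2.63], [-0.92, 2.1], [0.06, 2.66], [-1.3, 4.44], [0, 2.69], [-3.02, 3.02]. Speed limits (rad/s): [2.22, 2.22, 2.79, 3.14, 3.14, 3.14].

## Interface

Orientations are given as a rotation vector (axis times angle).
In Python, from plant import ctrl gives the robot as it stands.
- The arm moves only by the tool play_rows, never from a script. Its argument "rows" is a list of rows, each a list of 6 numbers: the shift along the tool's x, y, z in mm, then the turn, a rotation vector about the tool's x, y, z in degrees. In form: [[tx, ty, tz, ax, ay, az], ...]. A call has 1 to 10 rows; each row is the pose to reach, as a shift and turn from the pose commanded when the call began, along the tool's axes at that moment; what a row does not reach only later rows make up. A row lasts 1/8 s, in which the tool goes at most 62.5 mm and 10.7 degrees, less where a joint would pass 70% of its speed; a pose out of reach is approached as far as the arm can. A call with a gripper value outside its range is refused whole. "hand" is the opening, from -1 (shut) to 1 (fully open), set as the call begins (left out, the last holds). The fingers move at their own pace and stop on an object; the grip force is fixed at half the most. Time passes only in rows, so rows that repeat a pose let the fingers close. It gives the time, the measured TCP pose, the force, the opening and the grip force at its end, in the units of the state.
- ctrl.sense(): the state, without advancing time (a new reading comes with each control period).
- ctrl.camera(name): name is "side" or "top"; returns the picture (480x640x3 uint8, blue, green, red); there is no depth.
- ctrl.camera_model(name): a dict with "K" (3x3 intrinsics, pixels), "cam_to_world" (4x4, takes a point from camera to world coordinates). Camera axes: x right, y down, z forward; pixel columns grow to the right and rows downward; lengths in m; the calibration is good to about 2 mm. A picture is of the moment at which its call begins. camera_model takes no time and is no camera call.
- ctrl.finish_job(): hands the job in; it is judged then, once.
The state is a dict: "t": time; "qpos": joint angles; "dq": joint speeds; "joint_torque": joint torques, N m; "ee_pos": TCP position; "tool_rot": TCP orientation; "force": force on the tool from outside, world axes, zero at the start; "moment": the same for the moment, N m; "finger_gap": finger opening in m; "grasp_force": force on a finger pad.
Only numpy, scipy, OpenCV 4.12 (cv2) and the standard library are available. Lean on these libraries where they do the work, as an engineer would, in place of code of your own. Each camera call takes 0.05 s, during which the arm holds its last target. There are 200 camera calls.

## Task

Slide the amber oil flask along the bench, without lifting it or tipping it over, fully home against the back of the three-sided wooden bay; then set the dark wooden drip collar over its neck so that it lies flat on the flask's shoulder; and then close the flask with the blue-knobbed cork stopper, seated fully home. Lower the collar and the stopper into place rather than dropping them, and leave everything else on the bench, the red and white stoppers included, where it is.

Things in the scene. Friction and masses are not known exactly. Their poses are not given: they have to be found in the camera images.
- flask: Squat amber glass oil flask with a paper band, about 0.45 kg. Round body 92 mm across (too wide to grip), 60 mm tall, with a flat shoulder on top; from it rises a straight neck, 42 mm outside, 32 mm bore, 45 mm deep, up to 105 mm. Origin: centre of its underside; z is its axis, up
- flask_mouth (a point): Centre of the flask's mouth, on its axis in the plane of the neck's rim, 105 mm above its underside
- bay: Three-sided wooden curb fixed on the bench, no floor, 25 mm high, walls 16 mm thick, 98 mm clear between the side walls (along its y). Origin: on the bench, where the flask's axis stands when fully home; the back wall's inner face is at x = +46.5 mm. +x points from the open side to the back wall. Side walls start at x = -53 mm, with flares at the mouth out to x = -83 mm
- collar: Dark wooden drip collar, a flat ring lying on the bench: 62 mm outside, 49 mm hole, 24 mm tall. Origin: centre of its underside, z up
- stopper: Blue-knobbed stopper standing in the rack: tapered cork plug 38 mm long, 20 mm across at the tip, 29 mm at the top; then a blue flange 54 mm across, 8 mm thick, that rests on the rim; then a round blue knob 26 mm across, 36 mm tall; 82 mm overall. Origin: centre of the plug's tip (lowest point), z up. The flange does not pass through the collar
- stopper_knob (a point): Centre of the top of the blue stopper's knob, 82 mm above its origin
- rack: Fixed wooden stopper rack, 210 mm along its x, 62 mm along its y, 50 mm high, three 36 mm holes at x = -66, 0 and +66 mm with a stopper in each (which colour stands where varies), flanges resting on top, knobs to 94 mm above the bench. Origin: centre of its underside
- tin: Closed steel tin with a green band, 60 mm across, 50 mm tall, standing; origin at its underside's centre
- blank: Half-carved block of wood, 90 x 60 x 34 mm with a low round boss to 52 mm on top; origin at its underside's centre, x along its length
- chisel_red: Carving chisel with red handle, 180 mm long, 24 mm thick, lying; origin mid-length on the bench, blade to its +x
- chisel_green: Carving chisel with green handle, 180 mm long, 24 mm thick, lying; origin mid-length on the bench, blade to its +x
- mallet: Wooden carver's mallet lying on its side, 230 mm long, head 68 mm across and 110 mm long towards its +x; origin on the bench under the joint of head and handle
- brush: Brush lying on the bench, under 250 mm long and under 40 mm tall; origin at its underside, bristles to its +x
- stopper_red: Stopper of the same form as stopper but with a red flange and knob; belongs to another bottle, stands in the rack; origin at its plug's tip
- stopper_white: Stopper of the same form as stopper but with a white flange and knob; belongs to another bottle, stands in the rack; origin at its plug's tip
Mind the look-alikes: they are no part of the job. Of the things shaped like the collar, the wooden one is meant. Several things have the shape of the stopper; the one meant has the colours described above.

How it is judged:
On the way, in this order (a step that is already met when the one before it is completed fails the run):
1. the flask stands fully home in the bay (horizontal distance between flask and bay below 0.007 m and angle between flask's own z axis and vertical below 0.06 rad and height (world z) of flask below 0.006 m), for 0.2 s.
2. then the collar lies flat on the flask's shoulder, round its neck, the flask still home in the bay (all of step 1 and horizontal distance between collar and flask_mouth below 0.007 m and z of collar in the frame of flask between 0.055 and 0.064 m and angle between collar's own z axis and vertical below 0.08 rad), for 0.2 s.
3. then the blue stopper is fully home in the neck, the collar still on and the flask still in the bay (all of step 2 and horizontal distance between stopper and flask_mouth below 0.008 m and z of stopper in the frame of flask between 0.06 and 0.0705 m and angle between stopper's own z axis and vertical below 0.1 rad), for 0.2 s.
At the end, for the whole second after the job is handed in: The flask stands upright on the bench in the bay within 7 mm of its home point; the collar lies round its neck flat on the shoulder (under 4 mm of gap); the blue stopper is upright in the neck with its flange within 3.5 mm of the rim; all three at rest (all of step 3 and linear speed of each of flask, collar, stopper below 0.02 m/s); the robot touches nothing.
It fails at once if the flask is lifted more than 12 mm off the bench (height (world z) of flask above 0.012 m).
It fails at once if the flask is tipped by more than 0.3 rad (angle between flask's own z axis and vertical above 0.3 rad).
It fails at once if the stopper is dropped (falls free faster than 0.6 m/s) (contact force between the fingers and stopper below 0.05 N and linear speed of stopper above 0.6 m/s).
It fails at once if the collar is dropped (falls free faster than 0.6 m/s) (contact force between the fingers and collar below 0.05 N and linear speed of collar above 0.6 m/s).
It fails at once if a bystander is moved by more than 25 mm: green-banded tin, half-carved wood blank, red chisel, green chisel, mallet, brush, red-knobbed stopper, white-knobbed stopper (distance of any of tin, blank, chisel_red, chisel_green, mallet, brush, stopper_red, stopper_white from where it was at the start of the episode above 0.025 m).
It also fails if it takes over 72 s, if anything falls off the work surface, if the arm or the gripper's body presses on something with over 40 N, if the wrist force passes 120 N, or if a joint passes its speed limit or range.

## Working session

There is one attempt and no reset: what is moved stays moved. The work goes in short steps, Python scripts to look and compute and a tool call to move; the robot and the scene stay as the last step left them, time stands still between calls to the robot, and variables do not carry over. Pictures are saved under pics/ and viewed, at most 10 in all, crops included, and the job is handed in when it is done.

Besides the shell and the picture viewer there is one more tool, called by a JSON object that holds its "method" and its "body", one argument or row to a line. play_rows: Moves the arm, as the interface text tells. Its arguments: {"type":"object","properties":{"rows":{"type":"array","items":{"type":"array","items":{"type":"number"}}},"hand":{"type":"number"}},"required":["rows"]}

```bash
mkdir -p pics
cat > h.py <<'E'
import numpy as np,cv2
from plant import ctrl
def ray(cam,u,v):
    m=ctrl.camera_model(cam);T=np.array(m["cam_to_world"]);d=T[:3,:3]@np.linalg.inv(np.array(m["K"]))@[u,v,1];return T[:3,3],d
def onz(cam,u,v,z):
    o,d=ray(cam,u,v);return o+d*(z-o[2])/d[2]
def proj(cam,p):
    m=ctrl.camera_model(cam);T=np.linalg.inv(np.array(m["cam_to_world"]));c=T[:3,:3]@p+T[:3,3];q=np.array(m["K"])@c;return q[:2]/q[2]
E
python3 - <<'E'
from h import *
for c in("top","side"):
    cv2.imwrite(f"pics/{c}0.png",ctrl.camera(c));print(c,ctrl.camera_model(c))
print(ctrl.sense())
E
```

```text
top {'K': array([[469.76236125,   0.        , 319.37530435],
       [  0.        , 469.76236125, 245.86260261],
       [  0.        ,   0.        ,   1.        ]]), 'cam_to_world': array([[-6.58455242e-04, -9.90110215e-01,  1.40290161e-01,
         4.15688170e-01],
       [-9.99714606e-01,  4.00194335e-03,  2.35518845e-02,
         6.33856390e-02],
       [-2.38803947e-02, -1.40234615e-01, -9.89830278e-01,
         1.07116494e+00],
       [ 0.00000000e+00,  0.00000000e+00,  0.00000000e+00,
         1.00000000e+00]])}
side {'K': array([[553.73231003,   0.        , 319.15133129],
       [  0.        , 553.73231003, 242.00646647],
       [  0.        ,   0.        ,   1.        ]]), 'cam_to_world': array([[ 0.99477147, -0.05848378,  0.08372194,  0.45758343],
       [-0.1019889 , -0.61136504,  0.78474904, -0.854933  ],
       [ 0.00528958, -0.78918467, -0.6141332 ,  0.79334446],
       [ 0.        ,  0.        ,  0.        ,  1.        ]])}
{'t': 0.1, 'qpos': array([-1.29341552e+00,  3.53601104e-01,  1.63405859e+00, -1.82871536e-05,
        1.15520452e+00, -2.42991587e-03]), 'dq': array([ 0.00194529,  0.00172822, -0.00255068,  0.00055807,  0.00011819,
       -0.00016281]), 'joint_torque': array([ 1.00789919e-03, -6.06357479e+01, -3.42818785e+01,  5.41257134e-05,
        3.84485887e-03,  1.62149905e-05]), 'ee_pos': array([ 0.17246743, -0.60028579,  0.23062338]), 'tool_rot': array([-3.10965015e+00, -4.37929378e-01,  2.99629224e-04]), 'force': array([-1.22815482, -0.33770574,  0.54273548]), 'moment': array([-0.03128245,  0.02351777,  0.07800586]), 'grasp_force': 0.0, 'finger_gap': 0.08520373119510424}
```

View pics/top0.png

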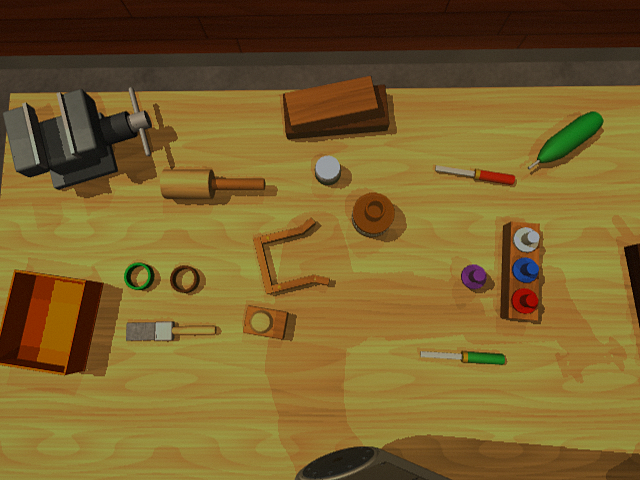

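View pics/side0.png

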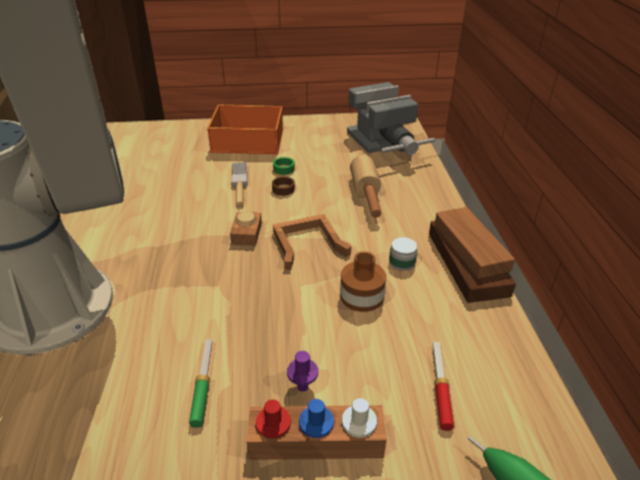

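The top view shows:
- Flask neck at about (374,211).
- Bay with its back wall from (257,240) to (270,292), opening to the right.
- Two rings: green at (139,277) and dark wooden at (185,279). The wooden one is the collar.
- Stopper-shaped things: white (527,239), blue (525,270), red (525,301) and purple on the bench (474,277). The blue one in the middle of the rack is meant.

Next is an enlarged crop to confirm.

Run:
```python
from h import *
t=cv2.imread("pics/top0.png");s=cv2.imread("pics/side0.png")
def z(im,x,y,w,h,k): return cv2.resize(im[y:y+h,x:x+w],None,fx=k,fy=k,interpolation=cv2.INTER_CUBIC)
A=z(t,240,180,160,120,5)
cv2.imwrite("pics/c1.png",A)
B=np.vstack([np.hstack([z(t,120,250,100,75,4),z(t,460,220,100,75,4)]),np.hstack([z(s,330,245,80,60,5),z(s,260,150,80,60,5)])])
cv2.imwrite("pics/c2.png",B)
hs=cv2.cvtColor(t,cv2.COLOR_BGR2HSV)
for n,(lo,hi),(x,y,w,h) in [("blue",((100,120,50),(125,255,255)),(500,220,60,110)),("collar",((0,0,0),(179,255,95)),(162,258,46,42)),("greenring",((45,100,0),(85,255,255)),(115,255,50,50))]:
    m=cv2.inRange(hs[y:y+h,x:x+w],lo,hi);c,_=cv2.findContours(m,0,2);c=max(c,key=cv2.contourArea);print(n,cv2.contourArea(c),cv2.fitEllipse(c+[x,y]),cv2.boundingRect(c+[x,y]))
```

```text
blue 464.5 ((525.094482421875, 269.66668701171875), (23.536540985107422, 25.47408103942871), 105.08287048339844) (512, 258, 27, 25)
collar 600.0 ((184.5999298095703, 279.020751953125), (26.841936111450195, 28.853389739990234), 91.8878402709961) (170, 266, 30, 28)
greenring 597.5 ((138.2130889892578, 276.0870666503906), (26.205162048339844, 29.300168991088867), 91.36531829833984) (124, 263, 30, 27)
```

View pics/c1.png

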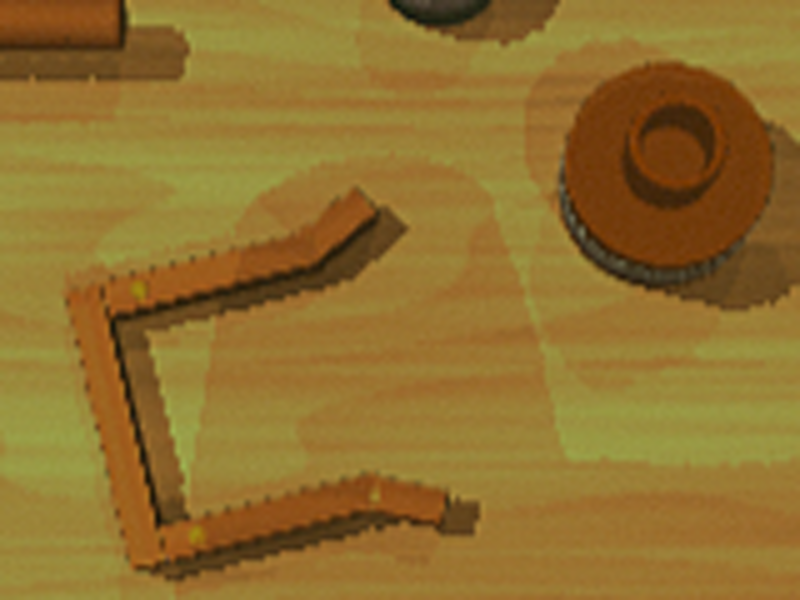

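View pics/c2.png

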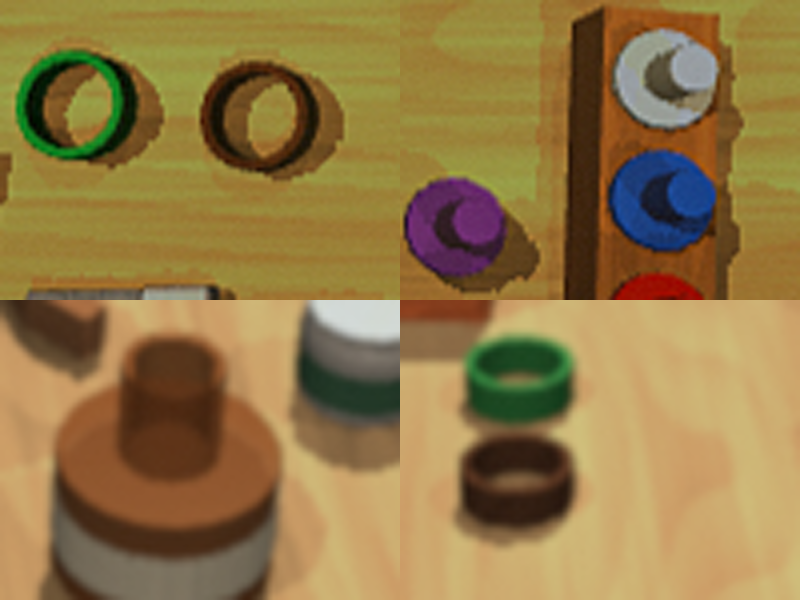

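The crops confirm the targets: the dark wooden ring (right of the green one) is the collar, and the blue stopper stands between white and red. In the bay crop the outer back-wall corners are at (68,292) and (135,568), and the flask's mouth rim is centred at about (674,147).

Run:
```python
from h import *
np.set_printoptions(precision=4,suppress=True)
c=lambda x,y:((x+.5)/5-.5+240,(y+.5)/5-.5+180)
d=lambda x,y,X,Y:((x+.5)/5-.5+X,(y+.5)/5-.5+Y)
def two(a,b):
    (o,u),(p,v)=ray("top",*a),ray("side",*b);A=np.c_[u,-v];s=np.linalg.lstsq(A,p-o,rcond=None)[0];q,r=o+u*s[0],p+v*s[1];return (q+r)/2,np.linalg.norm(q-r)
print("mouth",onz("top",*c(674.5,147),.105),"shoulder",onz("top",*c(669.5,165),.06),"side",onz("side",*d(172,60,330,245),.105),two(c(674.5,147),d(172,60,330,245)))
# shoulder in side crop2: left 53 right 281, top? bottom 530
sh=d(167,(378+530)/2-300,330,245);print("shoulder side",onz("side",*sh,.06))
o=[onz("top",*c(*p),.025)[:2] for p in((68,292),(135,568),(112,318),(157,522),(305,270),(370,475))]
print("wall len",np.linalg.norm(o[0]-o[1]),"inner",np.linalg.norm(o[2]-o[3]))
for n,v in(("back",o[0]-o[1]),("innerback",o[2]-o[3])):
    x=np.array([-v[1],v[0]])/np.linalg.norm(v);print(n,np.degrees(np.arctan2(x[1],x[0])))
for a,b in((4,2),(5,3)):
    v=o[b]-o[a];print("arm",np.degrees(np.arctan2(v[1],v[0])))
a=np.radians(103.5);X=np.array([np.cos(a),np.sin(a)]);Y=np.array([-X[1],X[0]])
for p in o: print(p,p@X,p@Y)
# collar top crop: left 202 right 318? top-face circle at z .024
k=lambda x,y:((x+.5)/4-.5+120,(y+.5)/4-.5+250)
print("collar top",onz("top",*k(254,116),.024), [onz("top",*k(*p),.024) for p in((202,116),(306,116),(254,62),(254,170))])
ks=d(117,170,260,150);print("collar side top face",onz("side",*ks,.024))
e=lambda x,y:((x+.5)/4-.5+460,(y+.5)/4-.5+220)
print("knob top",onz("top",*e(690-400,195),.094),"flange",onz("top",*e(662-400,200),.058))
s=cv2.cvtColor(cv2.imread("pics/side0.png"),cv2.COLOR_BGR2HSV)
m=cv2.inRange(s[390:445,295:340],(100,120,40),(125,255,255));q=cv2.boundingRect(max(cv2.findContours(m,0,2)[0],key=cv2.contourArea));print(q,"expected flange/knob px",proj("side",onz("top",*e(262,200),.058)),proj("side",onz("top",*e(290,195),.094)))
from scipy.spatial.transform import Rotation as R
print(R.from_rotvec(ctrl.sense()["tool_rot"]).as_matrix())
```

```text
mouth [ 0.6302 -0.0292  0.105 ] shoulder [ 0.6321 -0.0312  0.06  ] side [ 0.6341 -0.03    0.105 ] (array([ 0.6324, -0.0294,  0.1041]), np.float64(0.003904566957504276))
shoulder side [ 0.6339 -0.0345  0.06  ]
wall len 0.12856177054013665 inner 0.09456072300331636
back 104.54980616745439
innerback 103.2373985376947
arm 103.89814724132044
arm 102.31481104098164
[0.5825 0.2381] 0.09549111202593127 -0.6220168380680635
[0.4581 0.2058] 0.0931356612541462 -0.49347664709233613
[0.5706 0.2179] 0.0786698487394553 -0.6056592847652874
[0.4785 0.1962] 0.07910324361445707 -0.5110995549444369
[0.5921 0.1307] -0.011129798370224878 -0.6062833107856186
[0.4993 0.1012] -0.018135093776201473 -0.509087849281515
collar top [0.491  0.3944 0.024 ] [array([0.4911, 0.4238, 0.024 ]), array([0.491, 0.365, 0.024]), array([0.5215, 0.3956, 0.024 ]), array([0.4608, 0.3932, 0.024 ])]
collar side top face [0.4937 0.3846 0.024 ]
knob top [ 0.5055 -0.3528  0.094 ] flange [ 0.5061 -0.3531  0.058 ]
(5, 10, 33, 37) expected flange/knob px [314.7279 418.4492] [314.2725 404.0004]
[[ 0.9611  0.2762 -0.0004]
 [ 0.2762 -0.9611  0.0012]
 [-0.     -0.0013 -1.    ]]
```

Flask at about (0.632, -0.030), bay home at about (0.535, 0.161) with its axis at 103.5°, collar at (0.491, 0.394), stopper at (0.507, -0.353). The heights and sizes agree with the spec. I'll grip the neck and slide the flask.

{"method": "play_rows", "body": {
  "hand": 1,
  "rows": [
    [60, -42, 8, 0, 0, 0],
    [120, -84, 16, 0, 0, 0],
    [170, -120, 24, 0, 0, 0],
    [220, -155, 32, 0, 0, 0],
    [270, -190, 40, 0, 0, 0],
    [320, -225, 46, 0, 0, 0],
    [370, -260, 52, 0, 0, 0],
    [420, -295, 58, 0, 0, 0],
    [470, -330, 64, 0, 0, 0],
    [510, -358, 70, 0, 0, 0]
  ]
}}

```text
t: 1.35
ee_pos: [0.5636, -0.1155, 0.1612]
tool_rot: [3.111, 0.438, 0.0]
force: [-0.1, 0.1, -0.8]
finger_gap: 0.0854
grasp_force: 0.0
```

{"method": "play_rows", "body": {
  "rows": [
    [45, -32, 5, 0, 0, 0],
    [75, -53, 10, 0, 0, 0],
    [89, -63, 14, 0, 0, 0],
    [89, -63, 14, 0, 0, 0],
    [89, -63, 14, 0, 0, 0]
  ]
}}

```text
t: 1.98
ee_pos: [0.6299, -0.0333, 0.1475]
tool_rot: [3.111, 0.437, -0.001]
force: [0.3, -0.7, -0.3]
finger_gap: 0.0853
grasp_force: 0.0
```

{"method": "play_rows", "body": {
  "rows": [
    [3, -2, 15, 0, 0, 0],
    [3, -2, 35, 0, 0, 0],
    [3, -2, 55, 0, 0, 0],
    [3, -2, 70, 0, 0, 0],
    [3, -2, 80, 0, 0, 0],
    [3, -2, 80, 0, 0, 0]
  ]
}}

```text
t: 2.72
ee_pos: [0.6326, -0.0295, 0.0666]
tool_rot: [-3.111, -0.438, 0.002]
force: [-0.2, -0.3, -0.0]
finger_gap: 0.0856
grasp_force: 0.0
```

{"method": "play_rows", "body": {
  "hand": -1,
  "rows": [
    [0, 0, 0, 0, 0, 0],
    [0, 0, 0, 0, 0, 0],
    [0, 0, 0, 0, 0, 0],
    [0, 0, 0, 0, 0, 0],
    [0, 0, 0, 0, 0, 0],
    [0, 0, 0, 0, 0, 0]
  ]
}}

```text
t: 3.48
ee_pos: [0.6337, -0.0296, 0.0684]
tool_rot: [3.111, 0.438, 0.002]
force: [0.2, -1.3, 6.7]
finger_gap: 0.041
grasp_force: 59.9
```

{"method": "play_rows", "body": {
  "rows": [
    [-3, -4, 0, 0, 0, 0],
    [-8, -12, 0, 0, 0, 0],
    [-14, -20, 0, 0, 0, 0],
    [-20, -29, 0, 0, 0, 0],
    [-26, -38, 0, 0, 0, 0],
    [-32, -47, 0, 0, 0, 0],
    [-38, -55, 0, 0, 0, 0],
    [-44, -63, 0, 0, 0, 0],
    [-47, -69, 0, 0, 0, 0],
    [-47, -69, 0, 0, 0, 0]
  ]
}}

```text
t: 4.72
ee_pos: [0.5696, 0.0242, 0.0684]
tool_rot: [3.111, 0.438, 0.004]
force: [1.7, -0.9, 6.3]
finger_gap: 0.0407
grasp_force: 60.7
```

{"method": "play_rows", "body": {
  "rows": [
    [0, -5, 0, 0, 0, 0],
    [0, -14, 0, 0, 0, 0],
    [1, -23, 0, 0, 0, 0],
    [1, -32, 0, 0, 0, 0],
    [2, -41, 0, 0, 0, 0],
    [2, -48, 0, 0, 0, 0],
    [2, -50, 0, 0, 0, 0],
    [2, -50, 0, 0, 0, 0]
  ]
}}

```text
t: 5.72
ee_pos: [0.5578, 0.0723, 0.0685]
tool_rot: [3.11, 0.439, 0.003]
force: [1.5, -3.4, 7.2]
finger_gap: 0.0405
grasp_force: 60.8
```

Run:
```python
from h import *
t=ctrl.camera("top");cv2.imwrite("pics/t1.png",cv2.resize(t[180:300,240:400],None,fx=5,fy=5,interpolation=cv2.INTER_CUBIC))
```

```text
(no output)
```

View pics/t1.png

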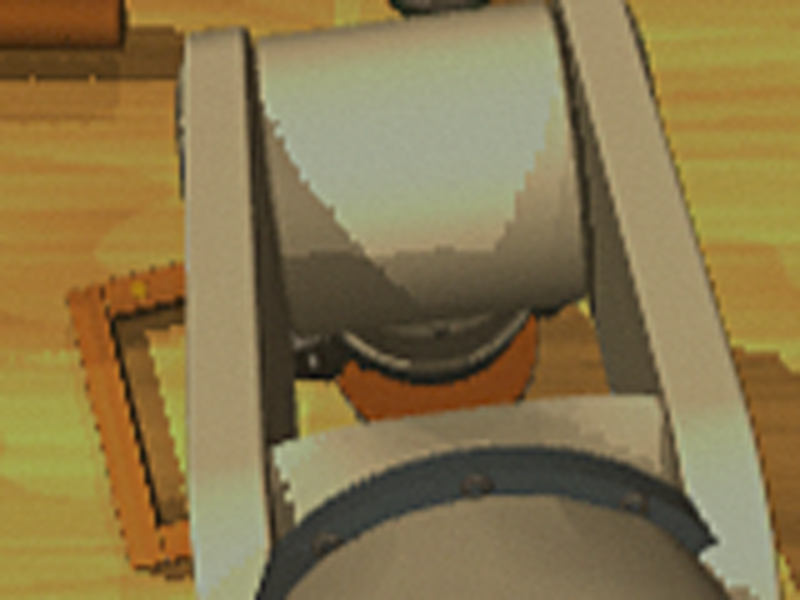

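The arm hides most of the view, but the flask's rim is visible below the wrist, lined up between the bay's side walls. I'll carry on in steps and watch the force.

{"method": "play_rows", "body": {
  "rows": [
    [0, -6, 0, 0, 0, 0],
    [0, -14, 0, 0, 0, 0],
    [1, -22, 0, 0, 0, 0],
    [1, -30, 0, 0, 0, 0],
    [1, -38, 0, 0, 0, 0],
    [2, -46, 0, 0, 0, 0],
    [2, -54, 0, 0, 0, 0],
    [2, -62, 0, 0, 0, 0],
    [2, -66, 0, 0, 0, 0],
    [2, -66, 0, 0, 0, 0]
  ]
}}

```text
t: 7.02
ee_pos: [0.5414, 0.1364, 0.0684]
tool_rot: [3.11, 0.439, 0.003]
force: [2.1, -3.7, 9.2]
finger_gap: 0.0408
grasp_force: 60.8
```

{"method": "play_rows", "body": {
  "rows": [
    [0, -6, 0, 0, 0, 0],
    [1, -12, 0, 0, 0, 0],
    [1, -17, 0, 0, 0, 0],
    [1, -21, 0, 0, 0, 0],
    [1, -23, 0, 0, 0, 0],
    [1, -23, 0, 0, 0, 0]
  ]
}}

```text
t: 7.78
ee_pos: [0.536, 0.1585, 0.0685]
tool_rot: [3.11, 0.439, 0.003]
force: [1.1, -5.6, 9.6]
finger_gap: 0.0404
grasp_force: 60.9
```

{"method": "play_rows", "body": {
  "rows": [
    [0, -1, 0, 0, 0, 0],
    [0, -2, 0, 0, 0, 0],
    [0, -3, 0, 0, 0, 0],
    [0, -3, 0, 0, 0, 0]
  ]
}}

```text
t: 8.28
ee_pos: [0.5352, 0.1612, 0.0685]
tool_rot: [3.11, 0.439, 0.003]
force: [2.3, -6.0, 10.3]
finger_gap: 0.0405
grasp_force: 61.0
```

{"method": "play_rows", "body": {
  "rows": [
    [0, -1, 0, 0, 0, 0],
    [0, -2, 0, 0, 0, 0],
    [0, -2, 0, 0, 0, 0],
    [0, -2, 0, 0, 0, 0]
  ]
}}

```text
t: 8.78
ee_pos: [0.5348, 0.1627, 0.0685]
tool_rot: [3.109, 0.439, 0.003]
force: [2.5, -8.2, 10.5]
finger_gap: 0.041
grasp_force: 61.2
```

{"method": "play_rows", "body": {
  "rows": [
    [0, -1, 0, 0, 0, 0],
    [0, -2, 0, 0, 0, 0],
    [0, -2, 0, 0, 0, 0]
  ]
}}

```text
t: 9.15
ee_pos: [0.5348, 0.1633, 0.0687]
tool_rot: [3.107, 0.44, 0.004]
force: [4.7, -15.9, 12.5]
finger_gap: 0.0407
grasp_force: 61.9
```

Contact with the back wall is felt (force up to 16 N). I'll relieve the push, release and rise.

{"method": "play_rows", "body": {
  "rows": [
    [0, 1, 0, 0, 0, 0],
    [0, 2, 0, 0, 0, 0],
    [0, 2, 0, 0, 0, 0]
  ]
}}

```text
t: 9.52
ee_pos: [0.5348, 0.1627, 0.0685]
tool_rot: [3.109, 0.439, 0.003]
force: [1.9, -8.6, 9.8]
finger_gap: 0.0406
grasp_force: 61.2
```

{"method": "play_rows", "body": {
  "hand": 1,
  "rows": [
    [0, 0, 0, 0, 0, 0],
    [0, 0, 0, 0, 0, 0],
    [0, 0, 0, 0, 0, 0],
    [0, 0, 0, 0, 0, 0],
    [0, 0, -10, 0, 0, 0],
    [0, 0, -30, 0, 0, 0],
    [0, 0, -60, 0, 0, 0],
    [0, 0, -90, 0, 0, 0],
    [0, 0, -110, 0, 0, 0]
  ]
}}

```text
t: 10.65
ee_pos: [0.5344, 0.1638, 0.1797]
tool_rot: [-3.111, -0.438, -0.003]
force: [0.3, 0.3, 0.3]
finger_gap: 0.0854
grasp_force: 0.0
```

{"method": "play_rows", "body": {
  "rows": [
    [2, -25, 0, 0, 0, 0],
    [6, -65, 0, 0, 0, 0],
    [11, -110, 0, 0, 0, 0],
    [15, -155, 0, 0, 0, 0],
    [19, -195, 0, 0, 0, 0],
    [22, -225, 0, 0, 0, 0],
    [22, -234, 0, 0, 0, 0],
    [22, -234, 0, 0, 0, 0]
  ]
}}

```text
t: 11.65
ee_pos: [0.4903, 0.3945, 0.1778]
tool_rot: [3.11, 0.439, 0.0]
force: [0.2, 0.1, 0.4]
finger_gap: 0.0856
grasp_force: 0.0
```

Run:
```python
from h import *
t=ctrl.camera("top");s=ctrl.camera("side");cv2.imwrite("pics/t2f.png",t);cv2.imwrite("pics/s2f.png",s)
A=cv2.resize(t[200:300,240:340],(500,500),interpolation=cv2.INTER_CUBIC);B=cv2.resize(s[140:290,240:400],None,fx=1.875,fy=3.3333)
B=cv2.resize(s[190:270,270:350],(300,300),interpolation=cv2.INTER_CUBIC);C=cv2.resize(s[140:200,250:310],(300,300),interpolation=cv2.INTER_CUBIC)
cv2.imwrite("pics/t2.png",np.hstack([np.vstack([A,np.zeros((100,500,3),np.uint8)]),np.vstack([B,C])]))
```

```text
(no output)
```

View pics/t2.png

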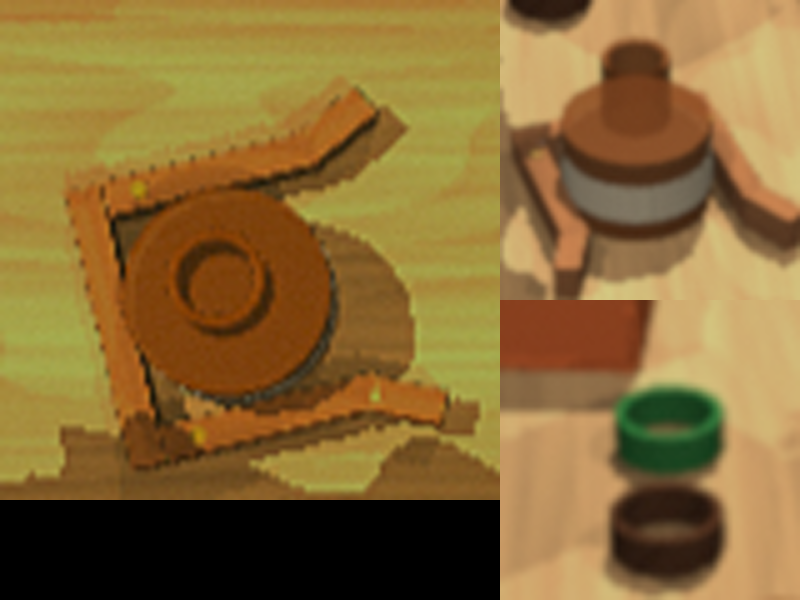

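The flask stands in the bay touching the back wall, with its mouth at about (284,256) in the top view. The collar is undisturbed, at about (283,182) in the side view.

Run:
```python
from h import *
np.set_printoptions(precision=4,suppress=True)
c=lambda x,y,X,Y,k:((x+.5)/k-.5+X,(y+.5)/k-.5+Y)
print("mouth",onz("top",*c(220.5,284,240,200,5),.105),"shoulder",onz("top",*c(226,294,240,200,5),.06))
print("mouth side",onz("side",*c(135,58,270,190,3.75),.105),"sh side",onz("side",*c(136,119,270,190,3.75),.06))
print("collar side",onz("side",*c(167,212,250,140,5),.024),"proj of (.491,.3945,.024)",proj("side",np.array([.491,.3945,.024])),"obs",c(167,212,250,140,5))
```

```text
mouth [0.5308 0.1604 0.105 ] shoulder [0.5318 0.1625 0.06  ]
mouth side [0.5352 0.1598 0.105 ] sh side [0.5354 0.1607 0.06  ]
collar side [0.4941 0.3925 0.024 ] proj of (.491,.3945,.024) [281.7776 181.6571] obs (283.0, 182.0)
```

{"method": "play_rows", "body": {
  "rows": [
    [2, 1, 20, 0, 0, 0],
    [2, 1, 50, 0, 0, 0],
    [2, 1, 85, 0, 0, 0],
    [2, 1, 120, 0, 0, 0],
    [2, 1, 145, 0, 0, 0],
    [2, 1, 163, 0, 0, 0],
    [2, 1, 173, 0, 0, 0],
    [2, 1, 180, 0, 0, 0],
    [2, 1, 180, 0, 0, 0]
  ]
}}

```text
t: 12.88
ee_pos: [0.4927, 0.3942, -0.0024]
tool_rot: [-3.111, -0.438, -0.0]
force: [-0.1, 0.5, -0.5]
finger_gap: 0.0853
grasp_force: 0.0
```

{"method": "play_rows", "body": {
  "hand": -1,
  "rows": [
    [0, 0, 0, 0, 0, 0],
    [0, 0, 0, 0, 0, 0],
    [0, 0, 0, 0, 0, 0],
    [0, 0, 0, 0, 0, 0],
    [0, 0, 0, 0, 0, 0]
  ]
}}

```text
t: 13.5
ee_pos: [0.4931, 0.3947, -0.0011]
tool_rot: [-3.11, -0.438, -0.002]
force: [-1.8, -1.3, 7.5]
finger_gap: 0.0603
grasp_force: 64.4
```

{"method": "play_rows", "body": {
  "rows": [
    [0, 0, -8, 0, 0, 0],
    [0, 0, -25, 0, 0, 0],
    [0, 0, -50, 0, 0, 0],
    [0, 0, -80, 0, 0, 0],
    [0, 0, -110, 0, 0, 0],
    [0, 0, -130, 0, 0, 0],
    [0, 0, -140, 0, 0, 0],
    [0, 0, -140, 0, 0, 0]
  ]
}}

```text
t: 14.5
ee_pos: [0.4927, 0.3943, 0.1379]
tool_rot: [-3.111, -0.438, -0.001]
force: [-0.2, 0.1, -0.8]
finger_gap: 0.0595
grasp_force: 64.7
```

{"method": "play_rows", "body": {
  "rows": [
    [-2, 15, 0, 0, 0, 0],
    [-5, 50, 0, 0, 0, 0],
    [-10, 90, 0, 0, 0, 0],
    [-14, 130, 0, 0, 0, 0],
    [-18, 170, 0, 0, 0, 0],
    [-22, 205, 0, 0, 0, 0],
    [-24, 225, 0, 0, 0, 0],
    [-25, 235, 0, 0, 0, 0],
    [-25, 235, 0, 0, 0, 0],
    [-25, 235, 0, 0, 0, 0]
  ]
}}

```text
t: 15.75
ee_pos: [0.5334, 0.1622, 0.1375]
tool_rot: [-3.111, -0.439, 0.0]
force: [-0.1, -0.8, -0.9]
finger_gap: 0.0598
grasp_force: 64.7
```

Run:
```python
from h import *
s=ctrl.camera("side");t=ctrl.camera("top");cv2.imwrite("pics/s3f.png",s)
cv2.imwrite("pics/s3.png",np.hstack([cv2.resize(s[150:270,270:350],(400,600),interpolation=cv2.INTER_CUBIC),cv2.resize(t[200:320,240:320],(400,600),interpolation=cv2.INTER_CUBIC)]))
print(ctrl.sense()["ee_pos"])
```

```text
[0.53337065 0.16229212 0.13750624]
```

View pics/s3.png

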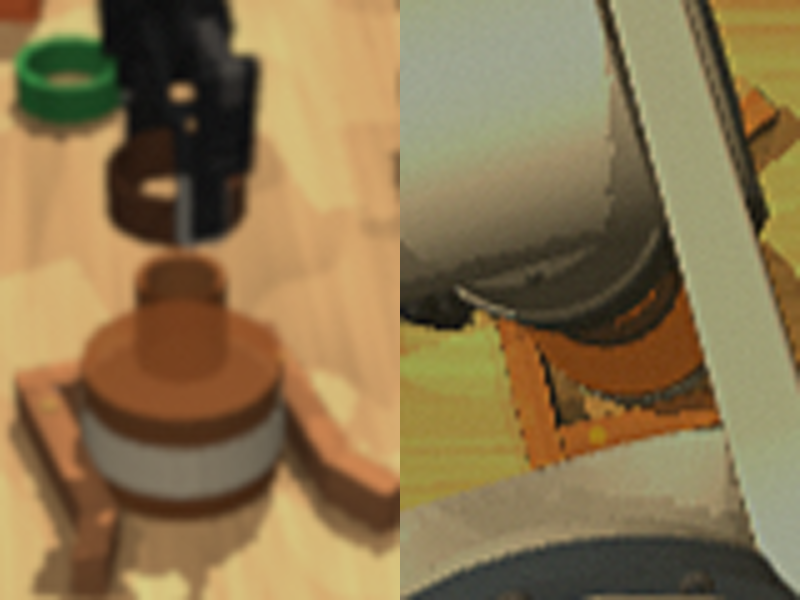

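The collar is held level above the neck. In the side crop its edges are at 108 and 246, and the neck's at 135 and 226. I'll check the offset numerically.

Run:
```python
from h import *
for z in(.03,.105,.14,.15,.165):print(z,(proj("side",np.array([.5335,.1615,z]))-[270,150])*5+2)
```

```text
0.03 [177.75024177 411.06220786]
0.105 [176.01709277 275.56313351]
0.14 [175.16295591 208.78598179]
0.15 [174.91329237 189.26707219]
0.165 [174.53396488 159.61092398]
```

{"method": "play_rows", "body": {
  "rows": [
    [1, 0, 5, 0, 0, 0],
    [1, 0, 13, 0, 0, 0],
    [1, 0, 21, 0, 0, 0],
    [1, 0, 29, 0, 0, 0],
    [1, 0, 37, 0, 0, 0],
    [1, 0, 44, 0, 0, 0],
    [1, 0, 50, 0, 0, 0],
    [1, 0, 50, 0, 0, 0]
  ]
}}

```text
t: 16.85
ee_pos: [0.5342, 0.1616, 0.087]
tool_rot: [3.111, 0.438, -0.001]
force: [-0.3, 0.2, -0.6]
finger_gap: 0.0599
grasp_force: 64.7
```

{"method": "play_rows", "body": {
  "rows": [
    [0, 0, 5, 0, 0, 0],
    [0, 0, 10, 0, 0, 0],
    [0, 0, 15, 0, 0, 0],
    [0, 0, 20, 0, 0, 0],
    [0, 0, 24, 0, 0, 0],
    [0, 0, 26, 0, 0, 0],
    [0, 0, 26, 0, 0, 0]
  ]
}}

```text
t: 17.73
ee_pos: [0.5344, 0.1617, 0.0614]
tool_rot: [3.111, 0.438, -0.0]
force: [-0.3, 0.5, -0.6]
finger_gap: 0.06
grasp_force: 64.7
```

{"method": "play_rows", "body": {
  "rows": [
    [0, 0, 1, 0, 0, 0],
    [0, 0, 2, 0, 0, 0],
    [0, 0, 2, 0, 0, 0]
  ]
}}

```text
t: 18.1
ee_pos: [0.5344, 0.1617, 0.0595]
tool_rot: [-3.111, -0.438, 0.0]
force: [-0.9, -0.0, -0.9]
finger_gap: 0.0599
grasp_force: 64.7
```

{"method": "play_rows", "body": {
  "rows": [
    [0, 0, 1, 0, 0, 0],
    [0, 0, 1, 0, 0, 0]
  ]
}}

```text
t: 18.35
ee_pos: [0.5345, 0.1617, 0.059]
tool_rot: [-3.111, -0.438, -0.0]
force: [-2.1, -0.9, 4.5]
finger_gap: 0.06
grasp_force: 65.4
```

Seated: contact at TCP z 0.059, as predicted. Releasing and rising.

{"method": "play_rows", "body": {
  "hand": 1,
  "rows": [
    [0, 0, 0, 0, 0, 0],
    [0, 0, 0, 0, 0, 0],
    [0, 0, 0, 0, 0, 0],
    [0, 0, 0, 0, 0, 0],
    [0, 0, -10, 0, 0, 0],
    [0, 0, -30, 0, 0, 0],
    [0, 0, -60, 0, 0, 0],
    [0, 0, -90, 0, 0, 0],
    [0, 0, -105, 0, 0, 0]
  ]
}}

```text
t: 19.48
ee_pos: [0.5353, 0.1619, 0.1657]
tool_rot: [-3.11, -0.438, -0.004]
force: [0.0, 0.1, -0.3]
finger_gap: 0.0854
grasp_force: 0.0
```

{"method": "play_rows", "body": {
  "rows": [
    [-8, 25, 0, 0, 0, 0],
    [-24, 70, 0, 0, 0, 0],
    [-41, 120, 0, 0, 0, 0],
    [-58, 170, 0, 0, 0, 0],
    [-76, 220, 0, 0, 0, 0],
    [-93, 270, 0, 0, 0, 0],
    [-110, 320, 0, 0, 0, 0],
    [-127, 370, 0, 0, 0, 0],
    [-144, 420, 0, 0, 0, 0],
    [-159, 462, 0, 0, 0, 0]
  ]
}}

```text
t: 20.72
ee_pos: [0.5087, -0.3282, 0.1634]
tool_rot: [-3.111, -0.437, 0.0]
force: [0.8, -0.4, 0.7]
finger_gap: 0.0852
grasp_force: 0.0
```

{"method": "play_rows", "body": {
  "rows": [
    [-7, 20, 0, 0, 0, 0],
    [-9, 25, 0, 0, 0, 0],
    [-9, 25, 0, 0, 0, 0],
    [-9, 25, 0, 0, 0, 0]
  ]
}}

```text
t: 21.22
ee_pos: [0.5076, -0.3514, 0.1635]
tool_rot: [-3.11, -0.44, 0.0]
force: [0.0, 0.4, -0.5]
finger_gap: 0.0857
grasp_force: 0.0
```

Run:
```python
from h import *
s=ctrl.camera("side");t=ctrl.camera("top");cv2.imwrite("pics/s4f.png",s)
cv2.imwrite("pics/s4.png",np.hstack([cv2.resize(t[210:300,250:310],(400,600),interpolation=cv2.INTER_CUBIC),cv2.resize(s[190:280,290:350],(400,600),interpolation=cv2.INTER_CUBIC)]))
print(ctrl.sense()["ee_pos"])
```

```text
[ 0.50773465 -0.35164154  0.1636398 ]
```

View pics/s4.png

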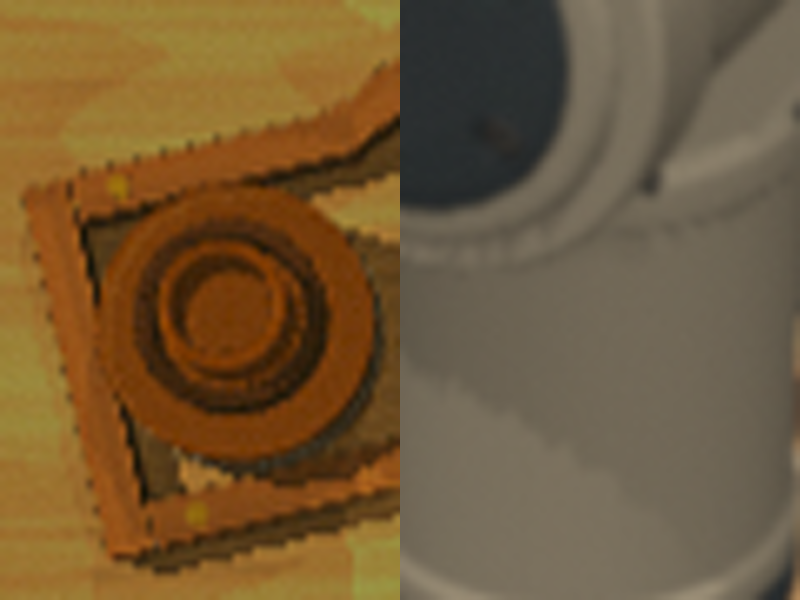

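The collar lies round the neck on the shoulder, concentric. Descending on the blue knob.

{"method": "play_rows", "body": {
  "rows": [
    [0, 1, 15, 0, 0, 0],
    [0, 1, 40, 0, 0, 0],
    [0, 1, 65, 0, 0, 0],
    [0, 1, 85, 0, 0, 0],
    [0, 1, 97, 0, 0, 0],
    [0, 1, 101, 0, 0, 0],
    [0, 1, 101, 0, 0, 0]
  ]
}}

```text
t: 22.2
ee_pos: [0.508, -0.3539, 0.0627]
tool_rot: [3.111, 0.438, 0.0]
force: [0.1, 0.0, -0.3]
finger_gap: 0.0854
grasp_force: 0.0
```

{"method": "play_rows", "body": {
  "hand": -1,
  "rows": [
    [0, 0, 0, 0, 0, 0],
    [0, 0, 0, 0, 0, 0],
    [0, 0, 0, 0, 0, 0],
    [0, 0, 0, 0, 0, 0],
    [0, 0, 0, 0, 0, 0],
    [0, 0, 0, 0, 0, 0]
  ]
}}

```text
t: 22.95
ee_pos: [0.5081, -0.3539, 0.0631]
tool_rot: [3.11, 0.438, 0.001]
force: [-1.0, -0.1, 5.9]
finger_gap: 0.0241
grasp_force: 58.8
```

{"method": "play_rows", "body": {
  "rows": [
    [0, 0, -6, 0, 0, 0],
    [0, 0, -20, 0, 0, 0],
    [0, 0, -45, 0, 0, 0],
    [0, 0, -75, 0, 0, 0],
    [0, 0, -105, 0, 0, 0],
    [0, 0, -122, 0, 0, 0],
    [0, 0, -125, 0, 0, 0],
    [0, 0, -125, 0, 0, 0]
  ]
}}

```text
t: 23.95
ee_pos: [0.5074, -0.3535, 0.1869]
tool_rot: [-3.11, -0.438, 0.001]
force: [-0.3, -0.1, -0.3]
finger_gap: 0.0247
grasp_force: 58.8
```

{"method": "play_rows", "body": {
  "rows": [
    [7, -20, 0, 0, 0, 0],
    [20, -60, 0, 0, 0, 0],
    [36, -105, 0, 0, 0, 0],
    [51, -150, 0, 0, 0, 0],
    [67, -195, 0, 0, 0, 0],
    [82, -240, 0, 0, 0, 0],
    [98, -285, 0, 0, 0, 0],
    [113, -330, 0, 0, 0, 0],
    [128, -375, 0, 0, 0, 0],
    [142, -415, 0, 0, 0, 0]
  ]
}}

```text
t: 25.2
ee_pos: [0.5282, 0.0868, 0.1866]
tool_rot: [-3.11, -0.439, 0.003]
force: [-0.6, -1.0, 0.2]
finger_gap: 0.0245
grasp_force: 58.9
```

{"method": "play_rows", "body": {
  "rows": [
    [12, -35, 0, 0, 0, 0],
    [20, -60, 0, 0, 0, 0],
    [25, -74, 0, 0, 0, 0],
    [25, -74, 0, 0, 0, 0],
    [25, -74, 0, 0, 0, 0]
  ]
}}

```text
t: 25.82
ee_pos: [0.5329, 0.1617, 0.1872]
tool_rot: [3.111, 0.438, -0.001]
force: [-0.1, -0.4, -0.1]
finger_gap: 0.0242
grasp_force: 58.9
```

Run:
```python
from h import *
s=ctrl.camera("side");cv2.imwrite("pics/s5.png",cv2.resize(s[150:270,270:350],(400,600),interpolation=cv2.INTER_CUBIC))
p=ctrl.sense()["ee_pos"];print(p)
for z in(.105,.13,.16,.17):print(z,(proj("side",np.array([p[0],p[1],z]))-[270,150])*5+2)
```

```text
[0.53297688 0.16150862 0.18733254]
0.105 [174.83843151 275.61465861]
0.13 [174.21646914 228.15770924]
0.16 [173.4489814  169.59688958]
0.17 [173.18785671 149.67256351]
```

View pics/s5.png

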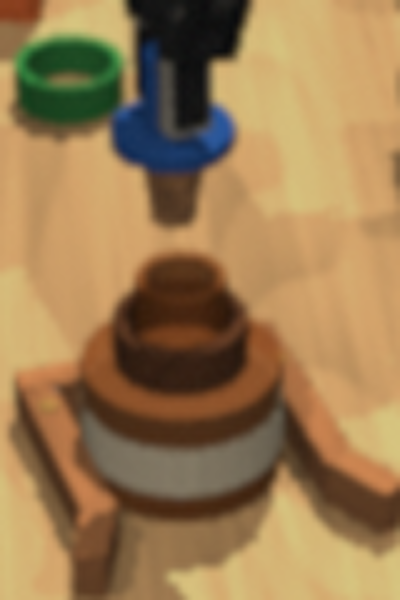

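The stopper hangs upright above the mouth: plug centre at about 175 against the rim's 180 in the crop, so it needs about 1 mm more in +x. Lowering with that correction.

{"method": "play_rows", "body": {
  "rows": [
    [1, 0, 0, 0, 0, 0],
    [1, 0, 8, 0, 0, 0],
    [1, 0, 16, 0, 0, 0],
    [1, 0, 24, 0, 0, 0],
    [1, 0, 32, 0, 0, 0],
    [1, 0, 40, 0, 0, 0],
    [1, 0, 47, 0, 0, 0],
    [1, 0, 50, 0, 0, 0],
    [1, 0, 50, 0, 0, 0]
  ]
}}

```text
t: 27.0
ee_pos: [0.5341, 0.1627, 0.1374]
tool_rot: [3.111, 0.438, -0.0]
force: [-0.5, 0.2, -0.7]
finger_gap: 0.0243
grasp_force: 58.9
```

{"method": "play_rows", "body": {
  "rows": [
    [0, 0, 4, 0, 0, 0],
    [0, 0, 8, 0, 0, 0],
    [0, 0, 12, 0, 0, 0],
    [0, 0, 15, 0, 0, 0],
    [0, 0, 17, 0, 0, 0],
    [0, 0, 17, 0, 0, 0]
  ]
}}

```text
t: 27.75
ee_pos: [0.5341, 0.1626, 0.1204]
tool_rot: [3.111, 0.438, -0.0]
force: [-0.6, -0.7, 0.4]
finger_gap: 0.0245
grasp_force: 58.9
```

{"method": "play_rows", "body": {
  "rows": [
    [0, 0, 1, 0, 0, 0],
    [0, 0, 2, 0, 0, 0],
    [0, 0, 2, 0, 0, 0]
  ]
}}

```text
t: 28.12
ee_pos: [0.5341, 0.1627, 0.1185]
tool_rot: [3.111, 0.438, -0.0]
force: [0.1, 0.4, -1.0]
finger_gap: 0.0245
grasp_force: 58.9
```

{"method": "play_rows", "body": {
  "rows": [
    [0, 0, 1, 0, 0, 0],
    [0, 0, 1, 0, 0, 0]
  ]
}}

```text
t: 28.38
ee_pos: [0.5343, 0.1627, 0.118]
tool_rot: [-3.111, -0.438, -0.0]
force: [-1.1, -0.9, 5.5]
finger_gap: 0.0247
grasp_force: 59.5
```

Contact at TCP z 0.118, exactly the predicted seat. Releasing and withdrawing.

{"method": "play_rows", "body": {
  "hand": 1,
  "rows": [
    [0, 0, 0, 0, 0, 0],
    [0, 0, 0, 0, 0, 0],
    [0, 0, 0, 0, 0, 0],
    [0, 0, 0, 0, 0, 0],
    [0, 0, 0, 0, 0, 0],
    [0, 0, -10, 0, 0, 0],
    [0, 0, -30, 0, 0, 0],
    [0, 0, -60, 0, 0, 0],
    [0, 0, -90, 0, 0, 0],
    [0, 0, -100, 0, 0, 0]
  ]
}}

```text
t: 29.62
ee_pos: [0.5352, 0.163, 0.2199]
tool_rot: [-3.11, -0.438, -0.006]
force: [0.3, 0.3, -0.6]
finger_gap: 0.0858
grasp_force: 0.0
```

{"method": "play_rows", "body": {
  "rows": [
    [-10, 30, 0, 0, 0, 0],
    [-30, 80, 0, 0, 0, 0],
    [-50, 130, 0, 0, 0, 0],
    [-70, 180, 0, 0, 0, 0],
    [-80, 200, 0, 0, 0, 0],
    [-80, 200, 0, 0, 0, 0]
  ]
}}

```text
t: 30.38
ee_pos: [0.5119, -0.053, 0.2171]
tool_rot: [-3.111, -0.434, 0.001]
force: [1.4, -0.2, 0.1]
finger_gap: 0.0852
grasp_force: 0.0
```

Run:
```python
from h import *
s=ctrl.camera("side");t=ctrl.camera("top")
cv2.imwrite("pics/s6.png",np.hstack([cv2.resize(t[210:300,250:310],(400,600),interpolation=cv2.INTER_CUBIC),cv2.resize(s[190:280,290:350],(400,600),interpolation=cv2.INTER_CUBIC)]))
```

```text
(no output)
```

View pics/s6.png

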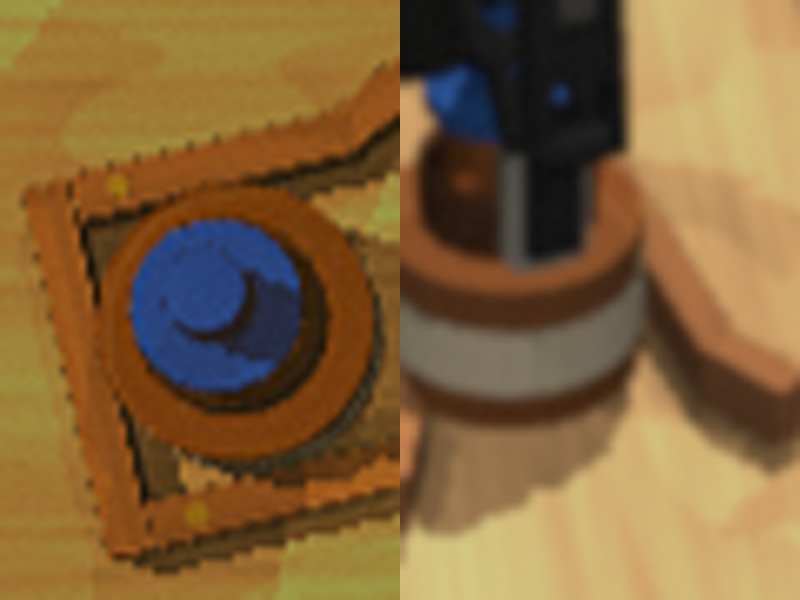

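The stopper sits upright and centred in the neck, collar on the shoulder, flask against the back wall, and the gripper is clear. Handing in.

```bash
python3 -c "
from plant import ctrl
print(ctrl.finish_job())"
```

```text
the job is handed in; nothing more can be done
None
```

The flask is home in the bay with the collar flat on its shoulder and the blue stopper fully seated, and the job was handed in at about 30 s; no verdict came back from the judging.

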